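# Press home the one jar lid that rocks

### The job

One of the four jars on the kitchen board has a lid that is not home: it looks like the rest but rocks when its edge is pressed. Test the lids with a light press near the edge to find it, then push that one firmly down by its knob until it is fully home. Do not press hard on the lids that already sit firm, lift nothing, and leave the mug, the pepper mill and the kitchen timer alone.

Things in the scene. Friction and masses are not known exactly. Their poses are not given: they have to be found in the camera images.
- lid_1: one of four identical loose pale wooden lids, 101 mm across, 0.2 kg. Origin: on its axis, 8 mm under its flat top, 24 mm under the top of its black knob (20 mm across, at the centre); z up. Its 9 mm skirt hangs over the jar's neck with 2 to 3 mm of play. All four lids start level at one height; which one is not home changes.
- lid_2: one of four identical loose pale wooden lids, 101 mm across, 0.2 kg. Origin: on its axis, 8 mm under its flat top, 24 mm under the top of its black knob (20 mm across, at the centre); z up. Any lid that sits firm, pressed within 40 mm of its centre, stays level, sinks about 1 mm per 4 N on its rubber seal and comes back. More than 15 N is too hard for a firm lid.
- lid_3: one of four identical loose pale wooden lids, 101 mm across, 0.2 kg. Origin: on its axis, 8 mm under its flat top, 24 mm under the top of its black knob (20 mm across, at the centre); z up. Whichever lid is not home stands on a stem, 7 mm high: 1 to 3 N pressed 36 mm from its centre tips it 0.17 rad (the finger sinks 2 to 5 mm, the far edge rises 10 mm); let go, it swings back. That does not seat it.
- lid_4: one of four identical loose pale wooden lids, 101 mm across, 0.2 kg. Origin: on its axis, 8 mm under its flat top, 24 mm under the top of its black knob (20 mm across, at the centre); z up. Whichever lid is not home, pressed on its knob, stays level, yields at 20 to 22 N, goes down 7 mm at that force, meets the seal (then 4 N more per mm) and stays down; press 1 to 3 mm past.
- board: fixed dark wooden board, 300 x 300 x 12 mm; origin: centre of its underside, on the work surface; z up. On it, two by two, centres 136 mm apart, stand four fixed jars of one height, blue with a white band, 102 mm across. Lid origins start 112 mm above the work surface; the one that is not home ends 105 mm above it.
- mug: loose white mug, bystander, 80 mm across, 92 mm high, with a handle; origin: centre of its underside; z up
- mill: loose dark wooden pepper mill, bystander, 54 mm across, 142 mm high; origin: centre of its underside; z up
- timer: loose red kitchen timer, bystander, 68 mm across, 58 mm high; origin: centre of its underside; z up
Mind the look-alikes: they are no part of the job. Leave any blue, green or turquoise look-alike of the lid_4 alone.

How it is judged:
By the outcome, as a careful person would: the job done as asked, in the order asked, and still so for the second after the job is handed in, with the robot touching nothing.
It also fails if it takes over 61 s, if anything falls off the work surface, if the arm or the gripper's body presses on something with over 40 N, if the wrist force passes 120 N, or if a joint passes its speed limit or range.

### The arm

A 6-joint arm with a two-finger parallel gripper is mounted at the origin on the work surface. World frame = base frame: x ahead of the robot, y to its left, z up, the work surface at z = 0. Lengths are in m, angles in rad, forces in N, time in s.
With the tool pointing down it reaches from about 0.35 to 1 m from the base axis. Payload 7.1 kg.
Tool frame: the origin (TCP) lies between the finger pads; the fingertips stand 22 mm ahead of it and the grasp point (between the pads) lies 3 mm ahead of it; x points along the fingers, y is the direction in which the jaws open and shut, and the axes are right-handed (so a half turn about x gives the same grasp; the last joint's range is limited). The gripper opens to 85 mm and grips with 20 to 120 N. Pads are 22 mm wide; open, the fingers measure 114 mm over their backs; the gripper's body (76 mm by 85 mm) begins 54 mm behind the grasp point. The pads swing forward as they close: fully open they stand 13 mm farther back than shut.
Start: joints at [1.183, 0.423, 1.63, -0, 1.089, -0.019], TCP at [0.225, 0.583, 0.253] pointing down, gripper open.
Joint ranges: [-3, 3], [-0.9, 2.11], [0.09, 2.58], [-1.31, 4.45], [0.11, 2.69], [-2.54, 2.54]. Speed limits (rad/s): [2.39, 2.39, 3.01, 3.14, 3.14, 3.14].

### API

Orientations are given as a rotation vector (axis times angle).
In Python, from rig import manip gives the robot as it stands. The module is installed in compiled form; this text tells all that it offers. Calls block until the motion is done:
- manip.move_to(position, orientation): joint-space move of the TCP to a pose.
- manip.servo_line(position, orientation=None, rate=0.15): straight line of the TCP; orientation=None keeps the orientation; rate is the mean speed in m/s.
- manip.set_joints(angles): joint-space move.
- manip.command_gripper(opening, f_grip=None): finger opening in m; f_grip is the grip in N (None keeps the last); returns when the fingers have stopped.
- manip.hold(seconds).
- manip.solve_ik(position, orientation): joint angles nearest the present ones, or None.
- manip.camera(name): name is "scene" or "top"; returns a dict with "image" (480x640x3 uint8, red, green, blue), "fx", "fy", "cx", "cy" (pixels), "k1" (the pictures are not rectified: a ray, as slopes to the right and down, at radius r is drawn at 1 + k1 r^2 times it, then the intrinsics apply), "cam_to_world" (4x4, takes a point from camera to world coordinates). Camera axes: x right, y down, z forward; pixel columns grow to the right and rows downward; lengths in m; the calibration is good to about 2 mm. A picture is of the moment at which its call begins. There is no depth.
A pose or a line that the arm cannot do raises manip.IKError and nothing moves.
- manip.sign_off(): hands the job in, once; it reports no verdict.
Readings, each from a call of its own:
- manip.get_time(): time.
- manip.get_joint_positions(): joint angles.
- manip.get_joint_vel(): joint speeds.
- manip.get_tau(): joint torques, N m.
- manip.get_position(): TCP position.
- manip.get_ee_rot(): TCP orientation.
- manip.get_contact_force(): force on the tool from outside, world axes, zero at the start.
- manip.get_torque(): the same for the moment, N m.
- manip.get_width(): finger opening in m.
Only numpy, scipy, OpenCV 4.12 (cv2) and the standard library are available. Lean on these libraries where they do the work, as an engineer would, in place of code of your own. Each camera call takes 0.05 s, during which the arm holds its last target.

## Working session

There is one attempt and no reset: what is moved stays moved. The work goes in short steps, each a Python script; the robot and the scene stay as the last script left them, time stands still between calls to the robot, and variables do not carry over. Pictures are saved under pics/ and viewed, and the job is handed in when it is done.

```bash
mkdir -p pics; python3 - <<'E'
from rig import manip
import cv2,numpy as np
for n in("scene","top"):
    c=manip.camera(n); cv2.imwrite(f"pics/{n}0.png",c["image"][:,:,::-1])
    print(n,c["fx"],c["fy"],c["cx"],c["cy"],c["k1"]);print(np.round(c["cam_to_world"],3))
print(manip.get_time(),manip.get_ee_rot(),manip.get_width(),manip.get_contact_force())
E
```

```text
scene 487.0108057135056 487.0108057135056 317.80625632383794 245.32384215451208 -0.018620412942581044
[[ 0.675  0.471 -0.568  1.278]
 [ 0.737 -0.449  0.505 -0.533]
 [-0.017 -0.759 -0.65   0.848]
 [ 0.     0.     0.     1.   ]]
top 564.6844613144043 564.6844613144043 312.205380535176 241.32557954150744 0.048354934628470535
[[-0.01  -0.974  0.227  0.41 ]
 [-1.     0.01   0.     0.041]
 [-0.003 -0.227 -0.974  1.168]
 [ 0.     0.     0.     1.   ]]
0.1 [ 0.28827634  1.55165116 -0.29049338] 0.08556042934590483 [ 0.91148635 -0.35142883 -0.28031379]
```

View pics/scene0.png

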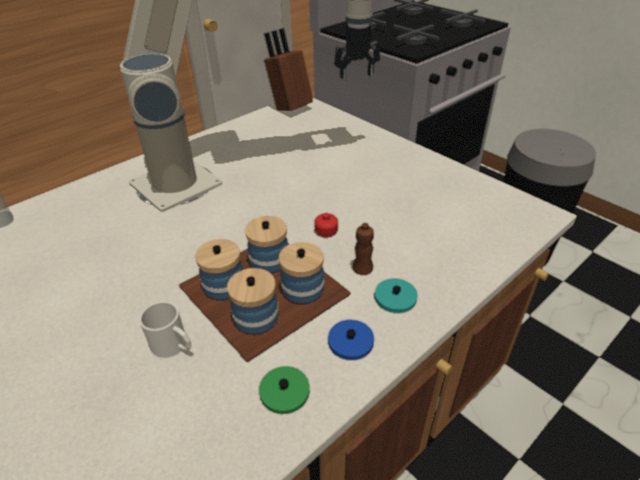

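View pics/top0.png

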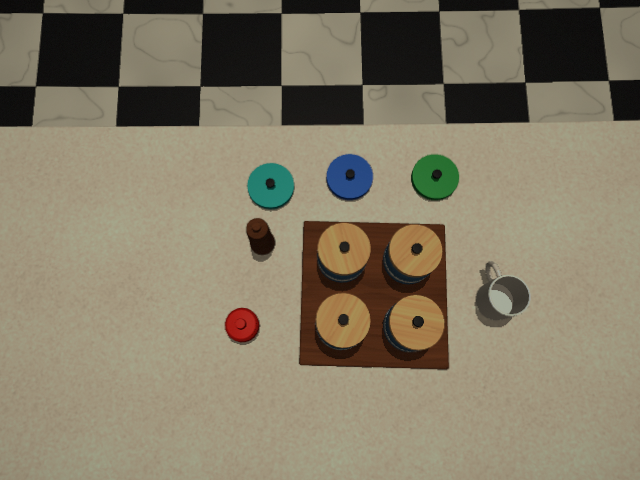

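The four pale lids are on the board. In the top view they are at about (344,251), (415,252), (343,321) and (414,323). The mill is at (261,237), the timer at (242,325), the mug at (508,296), and the coloured look-alikes are at the top of the picture.

```bash
cat > h.py <<'E'
import cv2,numpy as np
from rig import manip
def ray(c,u,v):
    x=(u-c["cx"])/c["fx"];y=(v-c["cy"])/c["fy"];rd=np.hypot(x,y);r=rd
    for _ in range(20): r=rd/(1+c["k1"]*r*r)
    s=r/rd if rd>0 else 1
    T=c["cam_to_world"];return T[:3,3],T[:3,:3]@np.array([x*s,y*s,1])
def onz(c,u,v,z):
    o,d=ray(c,u,v);return o+d*(z-o[2])/d[2]
def lids(c):
    im=c["image"];hsv=cv2.cvtColor(im,cv2.COLOR_RGB2HSV)
    m=((hsv[...,0]>8)&(hsv[...,0]<22)&(hsv[...,1]>95)&(hsv[...,2]>130)).astype(np.uint8)*255
    m=cv2.morphologyEx(m,cv2.MORPH_OPEN,np.ones((3,3)))
    out=[]
    for k in cv2.findContours(m,cv2.RETR_EXTERNAL,cv2.CHAIN_APPROX_NONE)[0]:
        if 900<cv2.contourArea(k)<4000: out.append(k)
    return out,m
E
python3 - <<'E'
from h import *
for n in("top","scene"):
    c=manip.camera(n);ks,m=lids(c);cv2.imwrite(f"pics/m_{n}.png",m)
    g=cv2.cvtColor(c["image"],cv2.COLOR_RGB2GRAY)
    for k in ks:
        mm=np.zeros_like(g);cv2.drawContours(mm,[cv2.convexHull(k)],-1,255,-1)
        kn=(mm>0)&(g<55);yy,xx=np.nonzero(kn)
        P=np.array([onz(c,*p[0],.12)[:2] for p in cv2.convexHull(k)])
        pw,ph=P.min(0),P.max(0)
        (cx,cy),r=cv2.minEnclosingCircle(P.astype(np.float32))
        print(n,"px",k.reshape(-1,2).mean(0).round(),"circ",round(cx,4),round(cy,4),round(r,4),"ext",(ph-pw).round(4),"knob",len(xx),(xx.mean().round(1),yy.mean().round(1)),onz(c,xx.mean(),yy.mean(),.132)[:2].round(4) if len(xx) else None)
E
```

```text
top px [417. 322.] circ 0.5001 -0.1487 0.0496 ext [0.0968 0.0976] knob 100 (np.float64(417.6), np.float64(321.2)) [ 0.4999 -0.1483]
top px [343. 320.] circ 0.505 -0.0133 0.0498 ext [0.0972 0.0963] knob 88 (np.float64(342.9), np.float64(319.2)) [ 0.5045 -0.0127]
top px [415. 250.] circ 0.6359 -0.1538 0.0498 ext [0.0971 0.0971] knob 87 (np.float64(416.3), np.float64(248.3)) [ 0.6354 -0.1532]
top px [344. 248.] circ 0.6407 -0.0179 0.0499 ext [0.0974 0.0973] knob 84 (np.float64(344.0), np.float64(246.8)) [ 0.6397 -0.0178]
scene px [251. 286.] circ 0.639 -0.1588 0.054 ext [0.1017 0.1011] knob 50 (np.float64(250.3), np.float64(280.9)) [ 0.6402 -0.1569]
scene px [301. 258.] circ 0.6478 -0.0282 0.0543 ext [0.1043 0.0976] knob 41 (np.float64(300.5), np.float64(252.8)) [ 0.6456 -0.0227]
scene px [217. 255.] circ 0.5104 -0.1537 0.0525 ext [0.1019 0.0968] knob 41 (np.float64(216.5), np.float64(249.3)) [ 0.506  -0.1522]
```

The top view is consistent: the lids measure about 97 mm across and their centres are 136 mm apart. The scene view agrees to within a slanted knob offset. Next I go to the first lid with the gripper shut, and check the approach and force noise.

```bash
cat >> h.py <<'E'
from scipy.spatial.transform import Rotation as Ro
OR=Ro.from_matrix([[0,0,1],[0,1,0],[-1,0,0]]).as_rotvec()
L={'A':(.5000,-.1485),'B':(.5048,-.0130),'C':(.6357,-.1535),'D':(.6402,-.0179)}
def fz(n=3):
    f=[]
    for _ in range(n):
        f.append(manip.get_contact_force()[2]); manip.hold(.02)
    return np.mean(f)
E
python3 - <<'E'
from h import *
for k,(x,y) in L.items(): print(k,manip.solve_ik([x-.034,y,.165],OR))
manip.command_gripper(0.0,f_grip=20)
print(manip.get_time(),manip.get_width())
x,y=L['B']
manip.move_to([x-.034,y,.23],OR); print(manip.get_time())
manip.servo_line([x-.034,y,.165],rate=.1)
print(manip.get_time(),manip.get_position(),manip.get_contact_force())
t=manip.get_time();print([round(fz(),2) for _ in range(4)],manip.get_time()-t)
manip.servo_line([x-.034,y,.164],rate=.02);print(manip.get_time()-t,manip.get_position())
for n in("scene","top"):
    c=manip.camera(n); cv2.imwrite(f"pics/{n}1.png",c["image"][:,:,::-1])
E
```

```text
A [-0.33282893  0.35923522  1.98963083  0.          0.7927266  -1.90362526]
B [-5.28747442e-02  3.36433647e-01  2.02763021e+00 -4.44089210e-16
  7.77528794e-01 -1.62367107e+00]
C [-0.26894746  0.52505427  1.69720936  0.          0.91932902 -1.83974378]
D [-4.91428228e-02  5.06595442e-01  1.73093266e+00 -4.44089210e-16
  9.04064553e-01 -1.61993915e+00]
0.9667 0.00019755544374701591
3.2667
4.0667 [ 0.47115831 -0.01293886  0.16527817] [-0.6694176  -0.40433638  0.27978614]
[np.float64(0.37), np.float64(-0.6), np.float64(0.5), np.float64(0.2)] 0.20000000000000018
0.4500000000000002 [ 0.47086094 -0.01301683  0.16414203]
```

View pics/scene1.png

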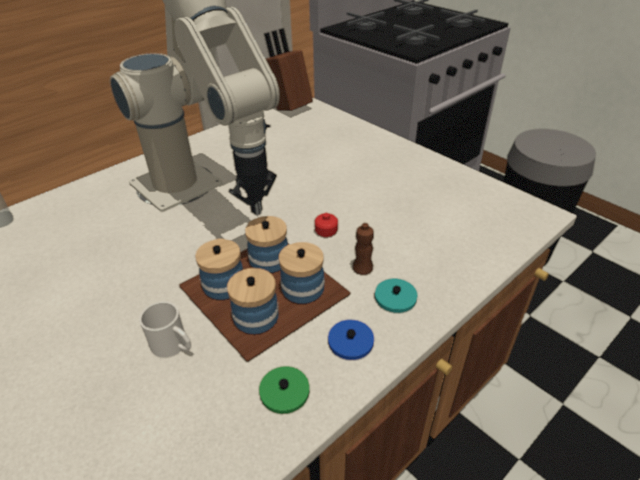

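The scene view shows the shut fingers at about (258,210), over the near edge of lid B, with everything else untouched. Force noise is about 0.5 N, so I'll press B.

```bash
cat >> h.py <<'E'
def press(x,y,z0,zmin,stop,step=.0005):
    """go down by small steps; log (cmd z, real z, force)"""
    f0=fz(6); z=z0; log=[]
    while z>zmin:
        z-=step; manip.servo_line([x,y,z],rate=.02)
        f=fz(2)-f0; log.append((round(z*1e3,1),round(manip.get_position()[2]*1e3,2),round(f,2)))
        if f>stop: break
    return log
E
python3 - <<'E'
from h import *
x,y=L['B'];x-=.034
manip.servo_line([x,y,.150],rate=.03)
print(manip.get_contact_force())
for l in press(x,y,.150,.138,5.): print(l)
manip.servo_line([x,y,.155],rate=.05)
print(manip.get_time(),manip.get_contact_force())
E
```

```text
[-0.6102548   0.19912708 -0.08264182]
(149.5, np.float64(149.56), np.float64(0.04))
(149.0, np.float64(148.99), np.float64(-0.03))
(148.5, np.float64(148.48), np.float64(0.37))
(148.0, np.float64(147.97), np.float64(0.59))
(147.5, np.float64(147.49), np.float64(-1.05))
(147.0, np.float64(146.99), np.float64(0.35))
(146.5, np.float64(146.49), np.float64(0.38))
(146.0, np.float64(145.98), np.float64(0.26))
(145.5, np.float64(145.47), np.float64(-0.18))
(145.0, np.float64(144.97), np.float64(-0.34))
(144.5, np.float64(144.48), np.float64(0.32))
(144.0, np.float64(143.97), np.float64(0.69))
(143.5, np.float64(143.47), np.float64(0.15))
(143.0, np.float64(142.98), np.float64(0.54))
(142.5, np.float64(142.49), np.float64(-0.17))
(142.0, np.float64(141.98), np.float64(0.0))
(141.5, np.float64(141.48), np.float64(0.85))
(141.0, np.float64(141.07), np.float64(1.81))
(140.5, np.float64(140.56), np.float64(2.88))
(140.0, np.float64(140.11), np.float64(4.64))
(139.5, np.float64(139.65), np.float64(6.37))
11.7417 [ 1.06242998  0.49165196 -0.05636136]
```

Lid B is firm, rising about 4 N/mm from contact at TCP z 141.7 mm. Next are D, C and A.

```bash
python3 - <<'E'
from h import *
for k in 'DCA':
    x,y=L[k];x-=.034
    p=manip.get_position()
    manip.servo_line([p[0],p[1],.185],rate=.12)
    manip.servo_line([x,y,.185],rate=.15)
    manip.servo_line([x,y,.144],rate=.06)
    print(k,manip.get_position().round(4))
    lg=press(x,y,.1435,.1383,5.,.00075)
    for l in lg: print([float(v) for v in l])
    if lg[-1][2]<4:
        for n in("scene","top"):
            c=manip.camera(n); cv2.imwrite(f"pics/{n}_{k}.png",c["image"][:,:,::-1])
        manip.servo_line([x,y,.155],rate=.03); print("rocks",k,manip.get_time()); break
    manip.servo_line([x,y,.155],rate=.05)
    print(manip.get_time())
E
```

```text
D [ 0.6064 -0.0179  0.1441]
[142.8, 142.9, -0.05]
[142.0, 141.97, -0.0]
[141.2, 141.34, 1.37]
[140.5, 140.7, 3.12]
[139.7, 140.03, 5.33]
16.0
C [ 0.6019 -0.1536  0.1441]
[142.8, 142.89, -0.4]
[142.0, 142.06, 0.43]
[141.2, 141.22, 1.25]
[140.5, 140.41, 1.76]
[139.7, 139.7, 1.22]
[139.0, 139.07, 3.31]
[138.2, 138.68, 6.21]
20.8583
A [ 0.4662 -0.1486  0.1441]
[142.8, 142.88, 0.1]
[142.0, 141.99, -0.2]
[141.2, 141.3, 1.33]
[140.5, 140.65, 2.85]
[139.7, 139.95, 5.96]
25.125
```

C is the odd one: it stays at 1 to 2 N for about 2.5 mm of sink, while A, B and D rise at 3–4 N/mm. I'll look at C while pressed to confirm it tips.

```bash
python3 - <<'E'
from h import *
x,y=L['C'];x-=.034
p=manip.get_position()
manip.servo_line([p[0],p[1],.185],rate=.12)
manip.servo_line([x,y,.185],rate=.15)
manip.servo_line([x,y,.1395],rate=.04)
print(fz(6))
a=[]
for n in("scene","top"):
    c=manip.camera(n); a.append(c["image"][:,:,::-1])
manip.servo_line([x,y,.150],rate=.03)
manip.servo_line([x,y,.185],rate=.1)
c=manip.camera("scene"); b=c["image"][:,:,::-1]
cr=[cv2.resize(i[200:350,170:340],None,fx=2.3,fy=2.3,interpolation=cv2.INTER_CUBIC) for i in (a[0],b)]
cv2.imwrite("pics/cmp.png",np.hstack(cr)); cv2.imwrite("pics/top2.png",a[1])
print(manip.get_time())
E
```

```text
1.5159429641994135
29.125
```

View pics/cmp.png

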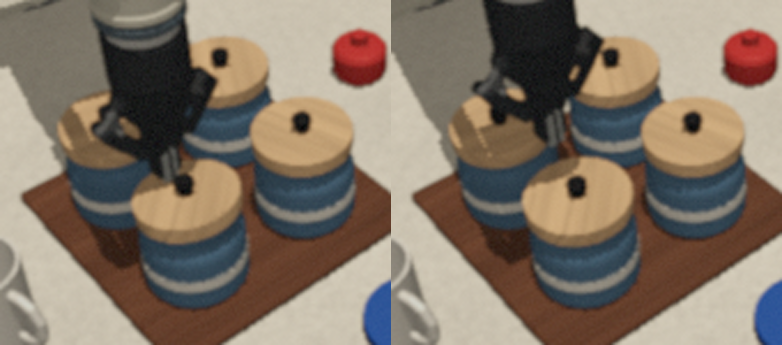

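Pressed 2.2 mm, C again resisted with only 1.5 N, where a firm lid gives about 7 N. Its skirt at (200,235) looks a little raised, and it came back level afterwards. Now I press C by its knob.

```bash
python3 - <<'E'
from h import *
x,y=L['C']
manip.servo_line([x,y,.185],rate=.1)
manip.servo_line([x,y,.160],rate=.06)
f0=fz(6); z=.160; zc=None
while z>.144:
    z-=.00075; manip.servo_line([x,y,z],rate=.02)
    f=fz(2)-f0; rz=manip.get_position()[2]
    print(round(z*1e3,2),round(rz*1e3,2),round(f,1))
    if zc is None and f>2: zc=rz
    if f>31.5 or (zc and zc-rz>.0092): break
print(manip.get_time(),manip.get_position())
E
```

```text
159.25 159.31 0.5
158.5 158.47 0.3
157.75 158.07 2.4
157.0 157.98 7.8
156.25 157.93 12.6
155.5 157.7 16.3
154.75 157.21 17.7
154.0 156.6 18.3
153.25 155.9 19.1
152.5 155.13 19.3
151.75 154.37 19.3
151.0 153.69 19.2
150.25 152.89 19.0
149.5 152.14 18.9
148.75 151.41 19.4
148.0 150.7 19.9
147.25 150.12 21.2
146.5 149.57 23.6
145.75 149.02 24.7
145.0 148.52 26.6
35.95 [ 0.63609797 -0.1535912   0.1485185 ]
```

It yielded at 19–20 N over 7 mm, then stiffened on the seal. It is now about 2 mm past, at 26.6 N. I'll retract and check.

```bash
python3 - <<'E'
from h import *
x,y=L['C']
manip.servo_line([x,y,.165],rate=.03)
manip.servo_line([x,y,.24],rate=.12)
manip.move_to([.42,.25,.27],OR)
ims={}
for n in("top","scene"):
    c=manip.camera(n);ims[n]=c["image"][:,:,::-1]
    o=cv2.imread(f"pics/{n}0.png")
    ks,_=lids(c)
    ko,_=lids({**c,"image":o[:,:,::-1].copy()})
    for nm,q in(("old",ko),("new",ks)):
        print(n,nm,[(cv2.minEnclosingCircle(k)[0],) and tuple(np.round(cv2.fitEllipse(cv2.convexHull(k))[0],1)) for k in q])
    cv2.imwrite(f"pics/{n}_end.png",ims[n])
    d=cv2.absdiff(o,ims[n])
o=cv2.imread("pics/scene0.png")
cr=[cv2.resize(i[200:350,170:340],None,fx=2.3,fy=2.3,interpolation=cv2.INTER_CUBIC) for i in (o,ims["scene"])]
cv2.imwrite("pics/cmp_end.png",np.hstack(cr));print(manip.get_time(),manip.get_contact_force())
E
```

```text
top old [(np.float64(416.6), np.float64(321.9)), (np.float64(342.9), np.float64(319.9)), (np.float64(415.5), np.float64(249.8)), (np.float64(343.8), np.float64(248.0))]
top new [(np.float64(416.6), np.float64(321.9)), (np.float64(342.8), np.float64(319.9)), (np.float64(414.8), np.float64(250.6)), (np.float64(343.8), np.float64(248.0))]
scene old [(np.float64(251.1), np.float64(285.4)), (np.float64(300.7), np.float64(258.3)), (np.float64(217.5), np.float64(254.7))]
scene new [(np.float64(251.4), np.float64(288.0)), (np.float64(300.6), np.float64(258.5)), (np.float64(217.6), np.float64(254.8))]
39.3167 [-0.6042102  -0.15885327 -0.66672805]
```

View pics/cmp_end.png

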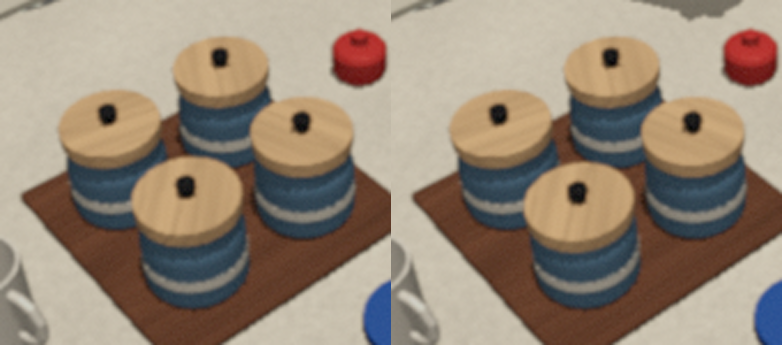

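View pics/top_end.png

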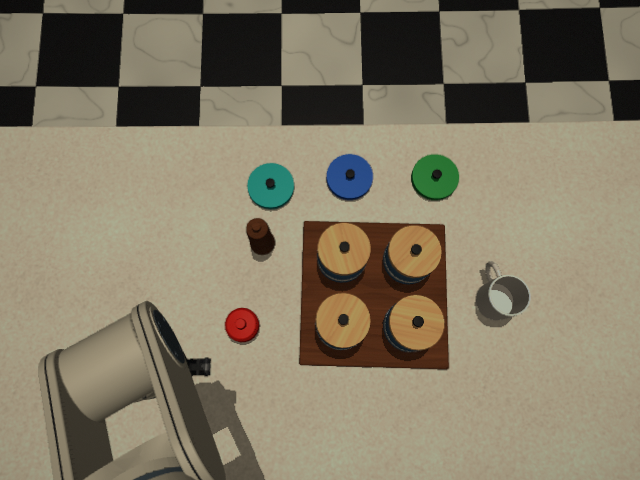

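The lid C centre dropped 2.6 px in the scene view, where 7 mm predicts 2.5 px. The other lids and objects haven't moved, so I'm handing in.

```bash
python3 -c "
from rig import manip
manip.sign_off();print(manip.get_time())"
```

```text
the job is handed in; nothing more can be done
the job is handed in; nothing more can be done
```

The lid that wasn't home was the far one on the mug side, at about x 0.636, y −0.154. I pushed it down by its knob until it was fully home, and handed the job in at about 39 s.

- **Finding it:** I pressed all four lids lightly, about 34 mm from centre. The other three rose at about 3–4 N/mm, with a peak of 6.4 N. This one gave way at 1–2 N over about 2.5 mm and did so again on a second press (1.5 N). The picture taken during that press showed the tilt only faintly, so I relied on the force readings.
- **Seating it:** It yielded at a measured 19–20 N, slightly under the stated 20–22 N, and went down about 7 mm. It then met the seal, and I pressed about 2 mm further, to 26.6 N.
- **Last checks:** After I backed off, the lid sat 2.6 px lower in the scene view, where a 7 mm drop predicts about 2.5 px, and it looked level. The other lids had not moved (within 0.2 px). The mug, mill, timer and coloured look-alikes looked unmoved. The arm was clear of everything.
- **Disagreement:** Early on, the scene view put the knobs about 4–6 mm off from the top view, which I put down to its slanted angle. I used the top view, and the contact heights agreed with it.

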